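# Clamp down the paint pot's lid crosswise

## Robot

A 7-joint arm with a two-finger parallel gripper is mounted at the origin on the work surface. World frame = base frame: x ahead of the robot, y to its left, z up, the work surface at z = 0. Lengths are in m, angles in degrees, forces in N, time in s.
With the tool pointing down it reaches from about 0.425 to 1.025 m from the base axis. Payload 3.6 kg.
Tool frame: the origin (TCP) lies midway between the tips of the shut fingers; the grasp point (between the pads) lies 19 mm behind it; z points along the fingers, y is the direction in which the jaws open and shut (so a half turn about z gives the same grasp; the last joint's range is limited). The gripper opens to 85 mm and grips with 20 to 120 N. Pads are 22 mm wide; open, the fingers measure 114 mm over their backs; the gripper's body (76 mm by 85 mm) begins 54 mm behind the grasp point. The pads swing forward as they close: fully open they stand 13 mm farther back than shut.
Start: joints at [-73.883, 33.873, 2.773, 92.16, -1.908, 54.013, -1.931], TCP at [0.265, 0.675, 0.231] pointing down, gripper open.
Joint ranges: [-153.93, 153.93], [-27.13, 128.08], [-72.61, 78.16], [10.71, 143.7], [-87.88, 267.88], [4.46, 118.87], [-176.78, 176.78]. Speed limits (degrees/s): [147.25, 147.25, 180, 180, 180, 180, 180].

## Interface

Orientations are given as a 3x3 rotation matrix whose columns are the frame's x, y, z axes.
In Python, from plant import robot, kin, cams, ticket gives the robot as it stands. Calls block until the motion is done:
- robot.reach(position, orientation): joint-space move of the TCP to a pose.
- robot.movel(position, attitude=None, rate=0.15, threshold=None): straight line of the TCP; attitude=None keeps the orientation; rate is the mean speed in m/s. With threshold (N) it stops when the force on the tool has changed by that much, and returns True; else False.
- robot.goto_joints(angles): joint-space move.
- robot.command_gripper(opening, grip_force=None): opening from 0.0 (shut) to 1.0 (fully open); grip_force is the grip in N (None keeps the last); returns when the fingers have stopped.
- robot.wait(seconds).
- kin.inverse_kinematics(position, orientation): joint angles nearest the present ones, or None.
- robot.read_state(): the state.
- cams.read_camera(name): name is "side" or "top"; returns a dict with "pixels" (384x512x3 uint8, red, green, blue), "fov_y" (degrees; the focal length in pixels is half the picture's height over the tangent of half this angle, whatever the lens; pixels are square), "cx", "cy" (the principal point, pixels), "distortion" ([k1, k2, p1, p2, k3] as OpenCV has them; the pictures are not rectified), "position" and "attitude" of the camera in the world. Camera axes: x right, y up, looking along -z (the intrinsics and any distortion apply to the point x, -y, -z); pixel columns grow to the right and rows downward; lengths in m; the calibration is good to about 2 mm. A picture is of the moment at which its call begins. There is no depth.
A pose or a line that the arm cannot do raises robot.IKError and nothing moves.
- ticket.hand_in(): hands the job in, once; it reports no verdict.
The state is a dict: "t": time; "joint_positions": joint angles; "qvel": joint speeds; "joint_efforts": joint torques, N m; "ee_pos": TCP position; "tool_rot": TCP orientation; "wrist_force": force on the tool from outside, world axes, zero at the start; "wrist_torque": the same for the moment, N m; "grip_width": opening from 0.0 (shut) to 1.0 (fully open).
Only numpy, scipy, OpenCV 4.12 (cv2) and the standard library are available. Lean on these libraries where they do the work, as an engineer would, in place of code of your own. Each camera call takes 0.05 s, during which the arm holds its last target. There are 200 camera calls.

## Task

Close the lid of the paint pressure pot by tightening its four knobs clockwise, crosswise in the order red, blue, yellow, green, in two passes. In the first pass turn each knob only until you feel it just nip the lid (about 0.08 N m); in the second pass, in the same order, bring each one hand-tight (about 0.28 N m), never much more, or the gasket is crushed. Leave the other things on the bench where they are.

Things in the scene. Friction and masses are not known exactly. Their poses are not given: they have to be found in the camera images.
- pot: aluminium paint pressure pot, 208 mm wide, fixed to the bench. Origin: centre of its underside, z up. The knobs stand on a circle of 75 mm radius about its axis: red at its +x, yellow +y, blue -x, green -y (red faces blue, yellow faces green). Between red and yellow and between blue and green, fork brackets reach 131 mm from the axis, 102 mm above the bench
- lid: round grey lid, 200 mm wide, loose on the pot's gasket, held in place by the forks; origin: centre of its underside, 90 mm above the bench. Under each knob it has a steel plate, top 12 mm above the origin; in its centre a brass air fitting, 32 mm wide, 40 mm high
- pot_gasket (a point): centre of the gasket, 90 mm above the bench. All knobs: the foot under the knob, worn by an unseen amount, meets the lid after 0.2 to 1.1 rad, different for each. The bar is sprung on the knob (2 N m per rad), so torque stays felt when you stop: -0.05 to 0.03 N m while loose, then growing by some 0.3 to 0.4 N m per rad of turning. Let go, the bar springs back and the knob stays
- knob_red: red clamping knob at the pot's +x side. Origin on its upright axis under its round flange (32 mm wide, 5 mm thick), 117 mm above the bench; z up. On the flange stands the bar to grip: 44 mm long along the knob's x (any direction), 14 mm thick along its y, 6 to 48 mm above the origin. Clockwise seen from above tightens; it stays at its height. It starts loose
- knob_blue: blue clamping knob at the pot's -x side. Origin on its upright axis under its round flange (32 mm wide, 5 mm thick), 117 mm above the bench; z up. On the flange stands the bar to grip: 44 mm long along the knob's x (any direction), 14 mm thick along its y, 6 to 48 mm above the origin. Clockwise seen from above tightens; it stays at its height. It starts loose
- knob_yellow: yellow clamping knob at the pot's +y side. Origin on its upright axis under its round flange (32 mm wide, 5 mm thick), 117 mm above the bench; z up. On the flange stands the bar to grip: 44 mm long along the knob's x (any direction), 14 mm thick along its y, 6 to 48 mm above the origin. Clockwise seen from above tightens; it stays at its height. It starts loose
- knob_green: green clamping knob at the pot's -y side. Origin on its upright axis under its round flange (32 mm wide, 5 mm thick), 117 mm above the bench; z up. On the flange stands the bar to grip: 44 mm long along the knob's x (any direction), 14 mm thick along its y, 6 to 48 mm above the origin. Clockwise seen from above tightens; it stays at its height. It starts loose
- tin: orange-labelled paint tin, 90 mm wide, 110 mm high, standing; leave alone. Origin: centre of its underside
- mixing_cup: white plastic mixing cup, 84 mm wide, 100 mm high, standing; leave alone. Origin: centre of its underside
- thinner: blue bottle, 64 mm wide, 170 mm high, standing; leave alone. Origin: centre of its underside
- stir_blade: spatula for stirring paint, lying on the bench; leave alone. Origin: its middle, underside

How it is judged (in metres and radians):
On the way, in this order (a step that is already met when the one before it is completed fails the run):
1. first pass: the red knob is nipped (it presses on the lid with over 5 N) (contact force between knob_red and lid above 5 N), for 0.1 s.
2. first pass: the blue knob is nipped (it presses on the lid with over 5 N) (contact force between knob_blue and lid above 5 N), for 0.1 s.
3. first pass: the yellow knob is nipped (it presses on the lid with over 5 N) (contact force between knob_yellow and lid above 5 N), for 0.1 s.
4. first pass: the green knob is nipped (it presses on the lid with over 5 N) (contact force between knob_green and lid above 5 N), for 0.1 s.
5. second pass: the red knob is tight (over 24 N) (contact force between knob_red and lid above 24 N), for 0.1 s.
6. second pass: the blue knob is tight (over 24 N) (contact force between knob_blue and lid above 24 N), for 0.1 s.
7. second pass: the yellow knob is tight (over 24 N) (contact force between knob_yellow and lid above 24 N), for 0.1 s.
8. second pass: the green knob is tight (over 24 N) (contact force between knob_green and lid above 24 N), for 0.1 s.
At the end, for the whole second after the job is handed in: Each of the four knobs presses on the lid with 24 to 70 N, the lid lies level within 0.03 rad and at rest, and tin, cup, bottle and spatula are within 30 mm of where they were (contact force between knob_red and lid between 24 and 70 N and contact force between knob_blue and lid between 24 and 70 N and contact force between knob_yellow and lid between 24 and 70 N and contact force between knob_green and lid between 24 and 70 N and angle between lid's own z axis and vertical below 0.03 rad and linear speed of lid below 0.02 m/s and distance of each of tin, mixing_cup, thinner, stir_blade from where it was at the start of the episode below 0.03 m); the robot touches nothing.
It fails at once if a knob is overtightened: it presses on the lid with over 70 N (contact force between any of knob_red, knob_blue, knob_yellow, knob_green and lid above 70 N).
It fails at once if a knob is pulled tight (over 24 N) while another one is still loose (under 2.5 N) (contact force between any of knob_red, knob_blue, knob_yellow, knob_green and lid above 24 N and contact force between any of knob_red, knob_blue, knob_yellow, knob_green and lid below 2.5 N).
It fails at once if tin, cup, bottle or spatula is shifted by over 30 mm, or one of the standing ones tipped (distance of any of tin, mixing_cup, thinner, stir_blade from where it was at the start of the episode above 0.03 m or angle between any of tin, mixing_cup, thinner's own z axis and vertical above 0.4 rad).
It also fails if it takes over 72 s, if anything falls off the work surface, if the arm or the gripper's body presses on something with over 40 N, if the wrist force passes 120 N, or if a joint passes its speed limit or range.

## Working session

There is one attempt and no reset: what is moved stays moved. The work goes in short steps, each a Python script; the robot and the scene stay as the last script left them, time stands still between calls to the robot, and variables do not carry over. Pictures are saved under pics/ and viewed, about 8 in all and at most 12, crops included, and the job is handed in when it is done.

```bash
ls; mkdir -p pics
python3 - <<'E'
from plant import robot,kin,cams,ticket
import cv2
for n in("top","side"):
    c=cams.read_camera(n); cv2.imwrite(f"pics/{n}0.png",c["pixels"][:,:,::-1])
    print({k:v for k,v in c.items() if k!="pixels"})
s=robot.read_state();print(s)
E
```

```text
pics
{'fov_y': 47.837564389077656, 'cx': 255.46073949699456, 'cy': 195.48793010980634, 'distortion': array([-0.15699467,  0.        ,  0.        ,  0.        ,  0.        ]), 'position': array([ 0.29436773, -0.02161562,  1.34940189]), 'attitude': array([[ 0.06408839,  0.97280708, -0.22257371],
       [-0.9979432 ,  0.06279416, -0.01289445],
       [ 0.00143252,  0.2229423 ,  0.97483059]])}
{'fov_y': 50.08490140238691, 'cx': 255.78719256822907, 'cy': 201.65112431543332, 'distortion': array([-0.0437612,  0.       ,  0.       ,  0.       ,  0.       ]), 'position': array([ 0.38153084, -1.05912799,  0.70596504]), 'attitude': array([[ 0.98169663,  0.09514613, -0.16498163],
       [-0.19042933,  0.47720242, -0.85791289],
       [-0.00289746,  0.87362753,  0.48658662]])}
{'t': 0.1, 'joint_positions': array([-73.8826689 ,  33.9183845 ,   2.76832662,  92.22789294,
        -1.90687478,  54.0134235 ,  -1.93061646]), 'qvel': array([ 0.09640488, -0.0939462 ,  0.01485688, -0.05482857,  0.02992797,
        0.10900111,  0.04181839]), 'joint_efforts': array([ 4.85498342e-03, -5.49993932e+01,  1.55342717e+00, -1.98822981e+01,
        9.72954469e-03,  3.78085300e-03, -1.09038564e-05]), 'ee_pos': array([0.26514454, 0.67398384, 0.23028944]), 'tool_rot': array([[-9.30612208e-01,  3.66006223e-01, -6.01755857e-04],
       [ 3.66006694e-01,  9.30610300e-01, -1.88925985e-03],
       [-1.31480663e-04, -1.97841495e-03, -9.99998034e-01]]), 'wrist_force': array([ 0.07645611, -0.80022683, -0.64450985]), 'wrist_torque': array([ 0.02959245,  0.0445825 , -0.02261347]), 'grip_width': 0.9981571586024935}
```

View pics/top0.png

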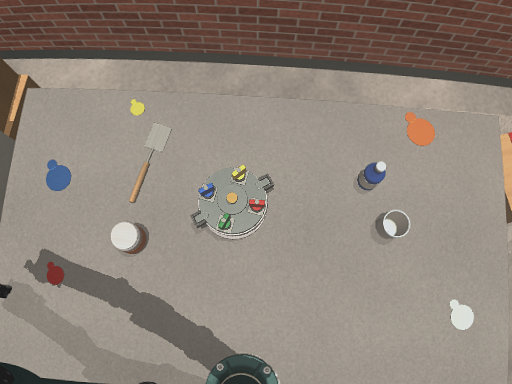

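View pics/side0.png

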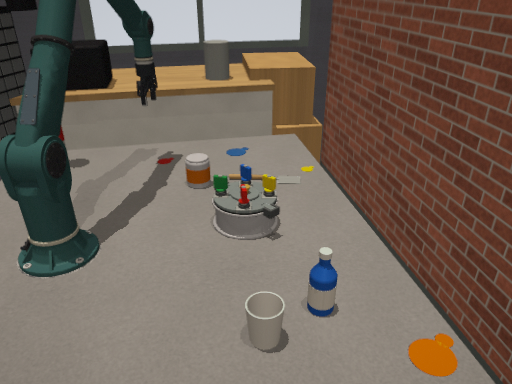

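Top view: the pot is at about (232,198), with knobs red (257,205), blue (207,190), yellow (240,173) and green (225,222). The tin, spatula, bottle and cup are well clear. Next I'll zoom in and fit the knobs.

```bash
cat > h.py <<'E'
import numpy as np, cv2
from plant import robot,kin,cams,ticket
def K(c):
    f=c["pixels"].shape[0]/2/np.tan(np.radians(c["fov_y"]/2)); return np.array([[f,0,c["cx"]],[0,f,c["cy"]],[0,0,1]])
def proj(c,P):
    R=c["attitude"]@np.diag([1,-1,-1]); p=(np.atleast_2d(P)-c["position"])@R
    return cv2.projectPoints(p.reshape(-1,1,3),np.zeros(3),np.zeros(3),K(c),c["distortion"])[0].reshape(-1,2)
def unproj(c,uv,z):
    R=c["attitude"]@np.diag([1,-1,-1])
    n=cv2.undistortPoints(np.array(uv,float).reshape(-1,1,2),K(c),c["distortion"]).reshape(-1,2)
    d=np.c_[n,np.ones(len(n))]@R.T
    return c["position"]+d*((z-c["position"][2])/d[:,2])[:,None]
HUE={"red":(174,6),"blue":(108,125),"yellow":(24,36),"green":(50,80)}
def mask(c,k):
    h=cv2.cvtColor(c["pixels"],cv2.COLOR_RGB2HSV); a,b=HUE[k]; H=h[...,0]
    m=(H>=a)&(H<=b) if a<b else (H>=a)|(H<=b)
    return m&(h[...,1]>120)&(h[...,2]>40)
E
python3 - <<'E'
from h import *
c=cams.read_camera("top"); s=cams.read_camera("side")
a=cv2.resize(c["pixels"][155:245,182:282],(800,720)[:1]*1+(720,),interpolation=cv2.INTER_CUBIC) if 0 else cv2.resize(c["pixels"][160:240,185:280],None,fx=7,fy=7,interpolation=cv2.INTER_CUBIC)
cv2.imwrite("pics/crop.png",a[:,:,::-1])
for k in HUE:
    m=mask(c,k); w=np.zeros_like(m);w[160:240,185:280]=1; m&=w
    n,l,st,ce=cv2.connectedComponentsWithStats(m.astype(np.uint8)); i=1+st[1:,4].argmax()
    print(k,st[i],ce[i],unproj(c,[ce[i]],.15)[0])
E
```

```text
red [257 200   8   5  30] [261.06666667 202.13333333] [ 0.549969  -0.0228341  0.15     ]
blue [205 191   8   6  22] [208.81818182 193.95454545] [0.56412758 0.12715936 0.15      ]
yellow [239 165   7   6  20] [241.95 167.05] [0.64977488 0.03858493 0.15      ]
green [225 213   1   1   1] [225. 213.] [0.51215183 0.07668786 0.15      ]
```

View pics/crop.png

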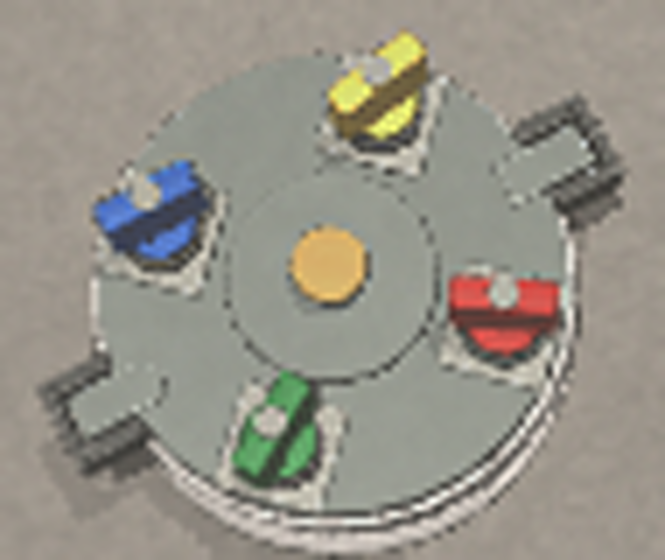

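Run:
```python
from h import *
c=cams.read_camera("top")
P={"red":[(450,293),(558,293),(503,293)],"blue":[(102,222),(199,175),(146,192)],"yellow":[(336,104),(419,46),(376,70)],"green":[(296,380),(244,470),(270,421)]}
M={}
for k,p in P.items():
    w=unproj(c,(np.array(p)+.5)/7-.5+[185,160],.165)
    d=w[1]-w[0]; print(k,w[2,:2].round(4),"mid",w[:2,:2].mean(0).round(4),"len",np.hypot(*d[:2]).round(4),"yaw",np.degrees(np.arctan2(d[1],d[0])).round(1)); M[k]=(w[2,:2]+w[:2,:2].mean(0))/2
C=sum(M.values())/4;print(C)
v=(M["red"]-M["blue"])/2; w=(M["yellow"]-M["green"])/2
print(np.hypot(*v),np.degrees(np.arctan2(v[1],v[0])),np.hypot(*w),np.degrees(np.arctan2(w[1],w[0]))-90)
for k in("red","yellow"): print(np.degrees(np.arctan2(*(M[k]-C)[::-1])))
```

```text
red [ 0.5479 -0.0097] mid [ 0.548  -0.0101] len 0.0432 yaw -86.3
blue [0.5802 0.1367] mid [0.5777 0.1346] len 0.0434 yaw -59.6
yellow [0.6372 0.0477] mid [0.6352 0.0469] len 0.0416 yaw -50.1
green [0.4902 0.0791] mid [0.4886 0.079 ] len 0.0414 yaw 154.6
[0.56312883 0.06301149]
0.07442035088246968 -102.01776775331712 0.075070686627346 -102.19993592922175
-101.74415610485735
-12.12841181350581
```

Radius comes out at 74.4 and 75.1 mm, the bars measure 42–43 mm, and the axes are square, so the measurement is consistent. Pot centre is (0.563, 0.063), yaw −102°. I'll start with the red knob.

```bash
cat >> h.py <<'E'
C=np.array([.5631,.0630]); PY=-102.1
ANG={"red":0,"yellow":90,"blue":180,"green":270}
def pos(k,z):
    a=np.radians(PY+ANG[k]); return np.array([*(C+.075*np.array([np.cos(a),np.sin(a)])),z])
def rot(yaw):
    a=np.radians(yaw); x=np.array([np.cos(a),np.sin(a),0]); z=np.array([0,0,-1.]); return np.c_[x,np.cross(z,x),z]
def yaw_now(s): return np.degrees(np.arctan2(s["tool_rot"][1,0],s["tool_rot"][0,0]))
def tz(n=5):
    v=[]
    for _ in range(n): robot.wait(.02); v.append(robot.read_state()["wrist_torque"][2])
    return np.mean(v)
def choose(k,yaw,room):
    o=[]
    for y in (yaw,yaw+180):
        q=kin.inverse_kinematics(pos(k,.21),rot(y))
        if q is not None and q[6]+room<172: o.append((-q[6] if 0 else abs(q[6]+room/2),y,q))
    print(k,[(round(a[1],1),np.round(a[2],0)) for a in o]); return min(o,key=lambda a:a[0])[1:]
OPEN=.5; SGN=1
def approach(k,yaw,room):
    y,q=choose(k,yaw,room); robot.goto_joints(q)
    robot.wait(.1); t0=tz()
    robot.movel(pos(k,.130),rate=.12); robot.command_gripper(0.,60.); robot.wait(.1)
    s=robot.read_state(); print("t %.2f grip %.2f tare %.3f tz %.3f F"%(s["t"],s["grip_width"],t0,tz()-t0),s["wrist_force"].round(1),s["ee_pos"].round(4)); return t0
def turn(deg):
    q=np.array(robot.read_state()["joint_positions"]) if turn.q is None else turn.q
    q=q.copy(); q[6]+=SGN*deg; turn.q=q; robot.goto_joints(q); robot.wait(.08)
turn.q=None
def leave():
    yaw=yaw_now(robot.read_state()); robot.command_gripper(OPEN); p=robot.read_state()["ee_pos"]
    robot.movel([p[0],p[1],.205],rate=.2); turn.q=None; return yaw
E
python3 - <<'E'
from h import *
robot.command_gripper(OPEN)
robot.reach(pos("red",.26),rot(-86+180 if 0 else -86)); print(robot.read_state()["t"],robot.read_state()["joint_positions"].round(1))
t0=approach("red",-86,130)
for d in (3,3,3):
    turn(d); s=robot.read_state(); print("%.2f yaw %.2f tz %.3f"%(s["t"],yaw_now(s),tz()-t0),s["wrist_force"].round(1))
c=cams.read_camera("top"); cv2.imwrite("pics/r1.png",cv2.resize(c["pixels"][140:260,170:300],None,fx=5,fy=5)[:,:,::-1])
E
```

```text
3.3667 [  5.9  19.5 -12.4 113.2   5.5  47.8 174.6]
red []Traceback (most recent call last):
  File "<stdin>", line 4, in <module>
  File "h.py", line 37, in approach
    y,q=choose(k,yaw,room); robot.goto_joints(q)
        ~~~~~~^^^^^^^^^^^^
  File "h.py", line 34, in choose
    print(k,[(round(a[1],1),np.round(a[2],0)) for a in o]); return min(o,key=lambda a:a[0])[1:]
                                                                   ~~~^^^^^^^^^^^^^^^^^^^^^
ValueError: min() iterable argument is empty
```

Run:
```python
from h import *
for k,y0 in (("red",-86),("blue",-60),("yellow",-50),("green",-25)):
  for y in (y0,y0+90,y0+180,y0+170,y0+270):
    q=kin.inverse_kinematics(pos(k,.21),rot(y)); print(k,y,None if q is None else np.round(q,0))
```

```text
red -86 [  5.  23. -12. 116.   7.  42. 173.]
red 4 [-47.  40.  68. 118. -47.  55. -40.]
red 94 [-47.  40.  68. 118. -47.  55.  50.]
red 84 [-47.  40.  68. 118. -47.  55.  40.]
red 184 [-10.  23.   9. 117.  -5.  41.  96.]
blue -60 [  1.  28. -26. 110.  16.  46. 177.]
blue 30 [-59.  44.  68. 112. -49.  59. -28.]
blue 120 [-34.  27.  23. 111. -15.  44.  27.]
blue 110 [-36.  28.  25. 111. -17.  44.  19.]
blue 210 [-19.  26.   1. 111.  -1.  44. 103.]
yellow -50 [ 31.  42. -61. 103.  42.  61. 173.]
yellow 40 [-48.  47.  68. 107. -50.  63. -10.]
yellow 130 [-23.  30.  22. 106. -15.  47.  46.]
yellow 120 [-25.  31.  24. 106. -17.  47.  38.]
yellow 220 [ -8.  29.   0. 105.  -0.  46. 122.]
green -25 [-60.  36.  68. 124. -45.  51. -80.]
green 65 [-60.  36.  68. 124. -45.  51.  10.]
green 155 [-25.  20.  13. 123.  -7.  38.  58.]
green 145 [-27.  20.  16. 123.  -9.  38.  50.]
green 245 [ -9.  19.  -7. 122.   4.  39. 136.]
```

```bash
sed -i 's/SGN=1/SGN=-1/; s/q\[6\]+room<172: .*/q[6]-room>-172: o.append((np.abs(q-robot.read_state()["joint_positions"]).max(),y,q))/' h.py
python3 - <<'E'
from h import *
robot.wait(.02)
q=kin.inverse_kinematics(pos("red",.26),rot(184)); q[6]-=90; robot.goto_joints(q)
s=robot.read_state(); print(s["t"],s["joint_positions"].round(1),yaw_now(s))
t0=approach("red",94,120)
for d in (3,3,3):
    turn(d); s=robot.read_state(); print("%.2f yaw %.2f tz %.3f"%(s["t"],yaw_now(s),tz()-t0),s["wrist_force"].round(1))
c=cams.read_camera("side"); cv2.imwrite("pics/r1.png",cv2.resize(c["pixels"][120:250,180:320],None,fx=5,fy=4.5)[:,:,::-1])
E
```

```text
5.9 [-10.1  19.2   8.3 113.9  -3.7  47.2   4.3] 94.0172357154406
red [(94, array([-10.,  23.,   8., 117.,  -5.,  41.,   5.]))]
t 7.68 grip 0.16 tare 0.010 tz 0.007 F [-2.7 -1.2  5.5] [ 0.5464 -0.0106  0.1308]
8.10 yaw 91.04 tz -0.043 [-0.3  0.3 -0.7]
8.52 yaw 88.04 tz -0.030 [-1.2  0.8  0.9]
8.93 yaw 85.05 tz -0.028 [-1.2 -0.3  1.4]
```

View pics/r1.png

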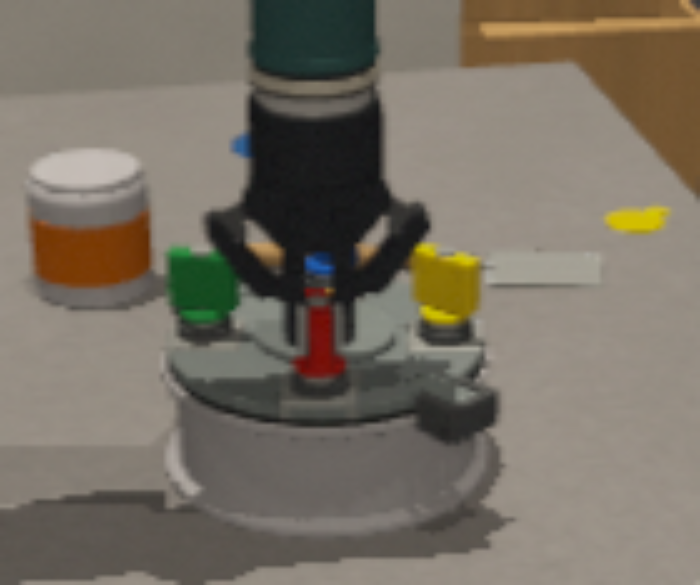

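Good grip: the width reads 14 mm and the bar sits centred between the pads. The knob is still loose, so I'll continue with red.

```bash
cat >> h.py <<'E'
import json
def tighten(t0,goal,tol,big=8.,maxdeg=115):
    tot=0; log=[]; tau=tz(4)-t0
    while tau<goal-tol and tot<maxdeg:
        d=big if tau<.03 else float(np.clip(np.degrees((goal-tau)/.37)*.9,1.5,big))
        turn(d); tot+=d; tau=tz(4)-t0; log.append((round(tot,1),round(float(tau),3)))
    s=robot.read_state(); print("t %.2f"%s["t"],log,"F",s["wrist_force"].round(1)); return tau
def finish(k,tau):
    y=leave()+np.degrees(tau/2); J=json.load(open("yaw.json")) if __import__("os").path.exists("yaw.json") else {}
    J[k]=y; json.dump(J,open("yaw.json","w")); print(k,"bar yaw now %.1f t %.2f"%(y,robot.read_state()["t"]))
E
python3 - <<'E'
from h import *
finish("red",tighten(0.010,.09,.015))
E
```

```text
t 12.39 [(8.0, -0.041), (16.0, -0.031), (24.0, -0.046), (32.0, -0.059), (40.0, 0.0), (48.0, 0.033), (56.0, 0.065), (59.5, 0.132)] F [-4.7  1.9  5.2]
red bar yaw now 29.6 t 13.30
```

Red nipped, slightly above target because of sensor scatter. I'll use a lower goal for the next ones.

Run:
```python
from h import *
t0=approach("blue",120,120)
finish("blue",tighten(t0,.075,.02,big=7))
```

```text
blue [(120, array([ -4.,  27., -18., 110.,  11.,  45.,   1.]))]
t 15.81 grip 0.15 tare 0.005 tz 0.014 F [-2.2 -0.7  5.4] [0.5784 0.136  0.131 ]
t 19.96 [(7, -0.025), (14, -0.041), (21, -0.028), (28, -0.032), (35, -0.03), (42, -0.015), (49, -0.018), (56, 0.033), (61.9, 0.053), (64.9, 0.096)] F [-6.8 -0.9  7. ]
blue bar yaw now 58.1 t 20.87
```

Run:
```python
from h import *
t0=approach("yellow",130,120)
finish("yellow",tighten(t0,.075,.02,big=8))
t0=approach("green",155,120)
finish("green",tighten(t0,.075,.02,big=8))
```

```text
yellow [(130, array([ 17.,  33., -37., 104.,  25.,  51.,   8.]))]
t 23.49 grip 0.16 tare 0.015 tz -0.001 F [-3.1 -0.9  5.7] [0.6365 0.0471 0.1311]
t 26.91 [(8, -0.052), (16, -0.031), (24, -0.04), (32, -0.03), (40, -0.047), (48, 0.023), (56, 0.018), (64, 0.085)] F [-7.4 -2.5  6.3]
yellow bar yaw now 68.6 t 27.82
green [(155, array([ 32.,  32., -63., 121.,  37.,  50.,  11.]))]
t 30.37 grip 0.16 tare -0.002 tz -0.015 F [-0.5 -1.1  5.8] [0.4903 0.0788 0.1308]
t 34.60 [(8, -0.034), (16, 0.017), (24, -0.028), (32, -0.06), (40, -0.039), (48, -0.022), (56, -0.038), (64, -0.021), (72, 0.018), (80, 0.073)] F [-5.9 -2.9 10.2]
green bar yaw now 77.2 t 35.52
```

Run:
```python
from h import *
Y=json.load(open("yaw.json"))
t0=approach("red",Y["red"],60)
finish("red",tighten(t0,.275,.025,big=9,maxdeg=60))
```

```text
red [(29.6, array([ 33.,  30., -50., 115.,  31.,  49., -95.])), (209.6, array([ 39.,  35., -61., 115.,  39.,  54.,  77.]))]
t 37.49 grip 0.15 tare 0.010 tz 0.014 F [-2.6  2.1  6.5] [ 0.5475 -0.0091  0.131 ]
t 40.14 [(9, 0.106), (18.0, 0.146), (27.0, 0.177), (36.0, 0.238), (41.2, 0.24), (46.0, 0.273)] F [-1.9 -3.9  5.9]
red bar yaw now -8.3 t 41.05
```

Run:
```python
from h import *
Y=json.load(open("yaw.json"))
for k in("blue","yellow","green"):
    t0=approach(k,Y[k],60)
    finish(k,tighten(t0,.27,.025,big=9,maxdeg=58))
c=cams.read_camera("top")
cv2.imwrite("pics/end.png",c["pixels"][:,:,::-1])
```

```text
blue [(58.1, array([ 26.,  42., -67., 109.,  45.,  61., -92.])), (238.1, array([ 23.,  39., -61., 109.,  41.,  58.,  92.]))]
t 43.35 grip 0.15 tare 0.017 tz 0.022 F [-4.   1.   5.6] [0.578  0.1377 0.1311]
t 46.43 [(9, 0.022), (18, 0.107), (27.0, 0.123), (36.0, 0.169), (45.0, 0.213), (52.9, 0.229), (58.6, 0.274)] F [-1.1 -2.9  6. ]
blue bar yaw now 7.7 t 47.34
yellow [(68.6, array([ 31.,  42., -61., 103.,  42.,  61., -68.]))]
t 50.11 grip 0.16 tare 0.011 tz 0.041 F [-4.3 -0.2  5.9] [0.6355 0.0484 0.1312]
t 52.37 [(9, 0.119), (18.0, 0.17), (27.0, 0.193), (36.0, 0.214), (43.8, 0.245)] F [-3.1 -0.6  5.4]
yellow bar yaw now 32.0 t 53.27
green [(77.2, array([ 31.,  31., -61., 121.,  36.,  49., -65.]))]
t 55.55 grip 0.15 tare 0.021 tz -0.056 F [-4.   0.9  6.2] [0.4887 0.0792 0.1308]
t 58.65 [(9, 0.063), (18.0, 0.085), (27.0, 0.125), (36.0, 0.156), (45.0, 0.184), (54.0, 0.226), (60.2, 0.247)] F [-3.7 -0.1  6.1]
green bar yaw now 24.3 t 59.56
```

There is time left for a non-destructive check on red. Winding 7° of spring should read about 0.24 N m if the knob is still tight.

Run:
```python
from h import *
Y=json.load(open("yaw.json"))
t0=approach("red",Y["red"],40)
tighten(t0,.23,.02,big=7,maxdeg=12)
y=leave(); p=robot.read_state()["ee_pos"]; robot.movel([p[0],p[1],.24],rate=.2)
c=cams.read_camera("top"); s=robot.read_state(); print(s["t"],y)
cv2.imwrite("pics/end2.png",c["pixels"][:,:,::-1])
```

```text
red [(171.7, array([ 39.,  35., -61., 115.,  39.,  54.,  39.]))]
t 63.52 grip 0.16 tare -0.019 tz 0.071 F [-0.4  0.6  5.5] [ 0.5482 -0.0098  0.1309]
t 64.07 [(7.0, 0.277)] F [-0.6  0.   2.6]
65.35 164.79126610849374
```

View pics/end2.png

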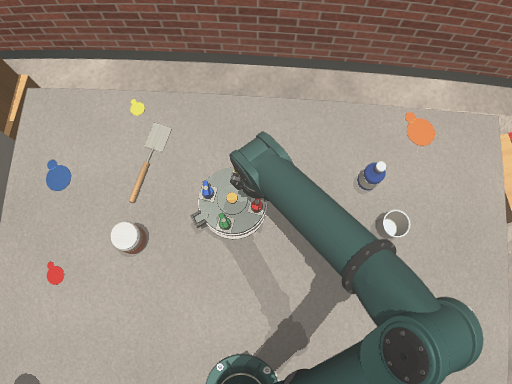

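Red still holds at 0.277 N m. In the picture the spatula (150,160), tin (126,237), bottle (373,175) and cup (396,224) haven't moved, and the gripper is clear.

```bash
python3 -c "
from h import *
print(ticket.hand_in(), robot.read_state()['t'], robot.read_state()['wrist_force'].round(1))"
```

```text
the job is handed in; nothing more can be done
the job is handed in; nothing more can be done
```

I tightened the four knobs in two passes in the order red, blue, yellow, green, and handed the job in at about 65 s of the 72 s. Hand-in gives no verdict, and the contact forces on the lid can't be read directly, so the torques below are the evidence.

| Knob | First pass (N m) | Second pass (N m) |
|---|---|---|
| red | 0.13 | 0.27 |
| blue | 0.10 | 0.27 |
| yellow | 0.085 | 0.245 |
| green | 0.07 | 0.25 |

- **Red, first pass:** it went to 0.13 N m instead of about 0.08. The torque reading scatters by about 0.03 N m and the last step jumped. I used a lower target for the other three.
- **Recheck:** after the second pass I gripped red again and wound it 7°. It held at 0.28 N m, so tightening the others had not slackened it. I did not recheck blue, yellow and green.
- **Last picture:** the tin, cup, bottle and spatula look unmoved by eye. The gripper was open and clear of the knobs. I did not measure whether the lid is level.

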